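# Count two yellow wax blocks into the tray's box and shut its lid

## Robot

A 7-joint arm with a two-finger parallel gripper is mounted at the origin on a cart in front of the work surface, level with it; the furniture and walls round the work are solid. World frame = base frame: x ahead of the robot, y to its left, z up, the work surface at z = 0. Lengths are in mm, angles in rad, forces in N, time in s.
With the tool pointing down it reaches from about 400 to 850 mm from the base axis. Payload 10.4 kg.
Tool frame: the origin (TCP) lies on the centre line of the jaws, within the pads' length; the fingertips stand 8 mm ahead of it and the grasp point (between the pads) lies 11 mm behind it; z points along the fingers, y is the line along which they close (so a half turn about z gives the same grasp; the last joint's range is limited). The gripper opens to 87 mm and grips with 3 to 60 N. Pads are 19 mm wide; open, the fingers measure 117 mm over their backs; the gripper's body (75 mm by 190 mm) begins 51 mm behind the grasp point.
Start: joints at [-0.023, 0.332, -0.065, 1.46, 0.022, 1.35, -0.088], TCP at [625.021, 0.018, 230.576] pointing down, gripper open.
Joint ranges: [-2.6, 2.6], [-0.5, 2.12], [-1.47, 1.34], [0.16, 2.42], [-1.27, 4.41], [0.06, 2.06], [-2.6, 2.6]. Speed limits (rad/s): [2.22, 2.22, 2.79, 2.79, 3.14, 3.14, 3.14].

## Interface

Orientations are given as a unit quaternion [w, x, y, z].
In Python, from plant import sense, read_camera, close_job gives the robot as it stands.
- The arm moves only by the tool jog_arm, never from a script. Its argument "moves" is a list of rows, each an object of numbers: "tx", "ty", "tz": the shift along the tool's x, y, z each as a share of 0.15 m, from -1 to 1; "rx", "ry", "rz": the turn, a rotation vector about the tool's x, y, z each as a share of pi rad, from -1 to 1; "grip": the closure, from -1 (fully open) to 1 (shut). A call has 1 to 12 rows; each row shifts and turns the commanded pose from where the row before left it, along the tool's axes as they then stand; what a row does not reach is not made up. A row lasts 1/12 s, in which the tool goes at most 41.7 mm and 7.16 degrees, less where a joint would pass 70% of its speed; a pose out of reach is approached as far as the arm can. A call with a number of a shift or a turn outside -1 to 1 is refused whole. A call with a gripper value outside its range is refused whole. The fingers move at their own pace and stop on an object; the grip force is fixed at half the most. Time passes only in rows, so rows that do not move let the fingers close. It gives the time, the measured TCP pose, the force, the opening and the grip force at its end, in the units of the state.
- sense(): the state, without advancing time (a new reading comes with each control period).
- read_camera(name): name is "scene" or "top"; returns a dict with "frame" (480x640x3 uint8, blue, green, red), "camera_matrix" (3x3 intrinsics, pixels), "rvec" (rotation vector, rad) and "tvec" (3), from world to camera coordinates, as OpenCV has them. Camera axes: x right, y down, z forward; pixel columns grow to the right and rows downward; lengths in mm; the calibration is good to about 2 mm. A picture is of the moment at which its call begins. There is no depth.
- close_job(): hands the job in; it is judged then, once.
The state is a dict: "time": time; "q": joint angles; "joint_vel": joint speeds; "joint_torque": joint torques, N m; "ee_pos": TCP position; "tcp_rot": TCP orientation; "contact_force": force on the tool from outside, world axes, zero at the start; "wrist_torque": the same for the moment, N m; "grip_width": finger opening in mm; "finger_force": force on a finger pad.
Only numpy, scipy, OpenCV 4.12 (cv2) and the standard library are available. Lean on these libraries where they do the work, as an engineer would, in place of code of your own. Each camera call takes 0.05 s, during which the arm holds its last target. There are 200 camera calls.

## Task

Count the two yellow wax blocks off the counting tray: sweep them along the platform, over its far edge and into the box under the half-open green lid, without lifting them, then shut the lid fully. The dark brown block is not part of the count and stays lying on the platform. Do not disturb the spool, the tape roll and the oiler beside the tray.

Things in the scene. Friction and masses are not known exactly. Their poses are not given: they have to be found in the camera images.
- tray: Aluminium counting tray screwed to the bench, 272 mm wide (y). Origin: at bench height under the middle of the platform's far edge; x points away from the robot (tray turned up to 0.22 rad), y left, z up. Platform: x -155 to 0 mm, flat, top 22 mm above the bench, open in front; low rims at the sides (top 31 mm, inner faces at y -130 and 130 mm).
- box_floor (a point): Middle of the floor of the box behind the platform: tray x 53 mm, 12 mm above the bench. The box spans tray x 0 to 106 mm, y -130 to 130 mm; its floor lies a 10 mm step below the platform; end and back walls reach 49 mm above the bench. A block pushed beyond the platform's edge drops in.
- lid (a joint): Hinge of the green sheet-metal lid of the box, rad: 0 shut, 0.6 open (a stop); starts at 0.48 to 0.6. Stiff: it stays where it is left; 1 to 5 N down near its free edge shuts it. Open, it overhangs the platform's far edge, so an upright gripper strikes it before its tips get there; leaned back 30 to 45 degrees (tips away from the robot) they reach over 12 mm past the edge.
- lid_edge (a point): Middle of the lid's free (near) edge, on its upper face, 116 mm from the hinge axis. Shut: tray x -4 mm, 54 mm above the bench. Lid 272 mm wide, 4 mm thick, with a 26 mm apron hanging square from this edge that closes the box's front. The apron's lower edge hangs over tray x -3 mm, 60 mm above the platform at 0.48 rad; x 2 mm, 74 mm above it at 0.6 rad.
- lid_hinge (a point): Middle of the lid's hinge axis at the tray's far wall: tray x = 112 mm, 52 mm above the bench; the axis runs along the tray's y. Opening raises the near edge.
- wax_1: Yellow wax block, 34 x 52 x 20 mm (x, y, z), 35 g, lying flat on the platform. Origin: centre of its underside. Its long side (its y) points about along the tray's x, up to 0.35 rad off. The two yellow blocks and the brown one lie in three lanes about 90 mm apart across the tray, in any order.
- wax_2: The other yellow wax block, the same size and way round. To be counted in as well.
- wax_brown: Dark brown wax block of the same size, mass and way round, in one of the three lanes. It stays on the platform.
- spool: Bystander: wooden spool of blue thread standing on the bench left of the tray, 40 mm across, 50 mm high. Origin: centre of its underside.
- tape_roll_3: Bystander: roll of cream tape lying on the bench left of the tray, about 110 mm across, 36 mm high. Origin: centre of its underside.
- oiler: Bystander: cream oil can with a thin spout standing left of the tray at the back, 58 mm across, 125 mm high. Origin: centre of its underside.
Not all that is in view belongs to the job. What is shaped like the wax_1 but turquoise is not meant. Leave any red look-alike of the wax_2 alone.

How it is judged (in metres and radians):
On the way:
1. both yellow wax blocks lie in the box behind the platform's edge while the brown one lies on the platform and the lid is still open (x of wax_1 in the frame of tray between -0.003 and 0.108 m and y of wax_1 in the frame of tray between -0.132 and 0.132 m and z of each of wax_1, wax_2 in the frame of tray below 0.042 m and linear speed of each of wax_1, wax_2, wax_brown below 0.03 m/s and x of wax_2 in the frame of tray between -0.003 and 0.108 m and y of wax_2 in the frame of tray between -0.132 and 0.132 m and x of wax_brown in the frame of tray between -0.15 and -0.02 m and y of wax_brown in the frame of tray between -0.132 and 0.132 m and z of wax_brown in the frame of tray between 0.018 and 0.03 m and angle between wax_brown's own z axis and vertical below 0.2 rad and value of joint lid above 0.3 rad), for 0.2 s.
At the end, for the whole second after the job is handed in: Both yellow wax blocks rest inside the box, tray x -3 to 108 mm, origins under 42 mm above the bench; the brown one lies flat (0.2 rad) on the platform, its origin at tray x -150 to -20 mm; all within 132 mm in tray y; lid shut to under 0.05 rad (x of wax_1 in the frame of tray between -0.003 and 0.108 m and y of wax_1 in the frame of tray between -0.132 and 0.132 m and z of each of wax_1, wax_2 in the frame of tray below 0.042 m and linear speed of each of wax_1, wax_2, wax_brown below 0.03 m/s and x of wax_2 in the frame of tray between -0.003 and 0.108 m and y of wax_2 in the frame of tray between -0.132 and 0.132 m and x of wax_brown in the frame of tray between -0.15 and -0.02 m and y of wax_brown in the frame of tray between -0.132 and 0.132 m and z of wax_brown in the frame of tray between 0.018 and 0.03 m and angle between wax_brown's own z axis and vertical below 0.2 rad and value of joint lid below 0.05 rad); the robot touches nothing.
It fails at once if a wax block is lifted (its origin more than 75 mm above the bench) instead of swept (height (world z) of any of wax_1, wax_2, wax_brown above 0.075 m).
It fails at once if the spool, the tape roll or the oiler is pushed more than 30 mm away (distance of any of spool, tape_roll_3, oiler from where it was at the start of the episode above 0.03 m).
It fails at once if the spool or the oiler is tipped over (angle between any of spool, oiler's own z axis and vertical above 0.5 rad).
It also fails if it takes over 64 s, if anything falls off the work surface, if the arm or the gripper's body presses on something with over 40 N, if the wrist force passes 120 N, or if a joint passes its speed limit or range.

## Working session

There is one attempt and no reset: what is moved stays moved. The work goes in short steps, Python scripts to look and compute and a tool call to move; the robot and the scene stay as the last step left them, time stands still between calls to the robot, and variables do not carry over. Pictures are saved under pics/ and viewed, at most 10 in all, crops included, and the job is handed in when it is done.

Besides the shell and the picture viewer there is one more tool, called after "Call:" by a JSON object that holds its "fn" and its "kwargs". jog_arm: Moves the arm, as the interface text tells. Shift numbers are shares of 0.15 m and turn numbers shares of pi rad, none past 1 either way. Its arguments: {"type":"object","properties":{"moves":{"type":"array"}},"required":["moves"]}

```bash
mkdir -p pics; cat > h.py <<'E'
import cv2,numpy as np
from plant import sense,read_camera,close_job
def ray(c,u,v,z):
    R=cv2.Rodrigues(np.array(c["rvec"],float))[0];t=np.array(c["tvec"],float).ravel()
    p=cv2.undistortPoints(np.array([[[u,v]]],float),np.array(c["camera_matrix"],float),None)[0,0]
    o=-R.T@t;d=R.T@np.array([p[0],p[1],1.]);return o+d*(z-o[2])/d[2]
def proj(c,P):
    return cv2.projectPoints(np.array(P,float).reshape(-1,3),np.array(c["rvec"],float),np.array(c["tvec"],float),np.array(c["camera_matrix"],float),None)[0].reshape(-1,2)
E
python3 - <<'E'
from h import *
for n in("scene","top"):
    c=read_camera(n);cv2.imwrite(f"pics/{n}0.png",c["frame"])
    R=cv2.Rodrigues(np.array(c["rvec"],float))[0];print(n,-R.T@np.array(c["tvec"]).ravel(),R[2])
print(sense())
E
```

```text
scene [  -4.38434953 -807.88942269  616.33874279] [ 0.45466594  0.76801595 -0.45103257]
top [ 428.74493266  151.59867623 1000.44174949] [ 0.11221449 -0.02122499 -0.9934573 ]
{'time': 0.1, 'q': array([-0.02261978,  0.33280816, -0.06465885,  1.46086431,  0.02161688,
        1.34989436, -0.0884868 ]), 'joint_vel': array([ 0.00075515, -0.00064396,  0.00221632, -0.00181733,  0.00104684,
        0.00114849, -0.00079655]), 'joint_torque': array([ 3.16136166e-04, -6.24538064e+01,  2.38312193e-02, -3.90717781e+01,
       -6.15657773e-02,  3.65302863e-02,  4.60620026e-05]), 'ee_pos': array([ 6.24662763e+02, -2.11344920e-02,  2.29830383e+02]), 'tcp_rot': array([-4.20008204e-04,  7.07100573e-01,  7.07112701e-01, -4.82046387e-04]), 'contact_force': array([ 0.12755369, -0.0655094 , -1.03097158]), 'wrist_torque': array([ 0.05467941, -0.01869303,  0.02656817]), 'finger_force': 0.0, 'grip_width': 86.85530806415527}
```

View pics/scene0.png

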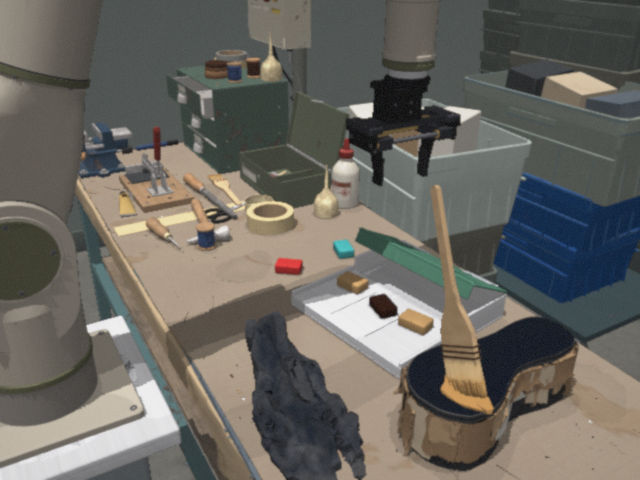

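View pics/top0.png

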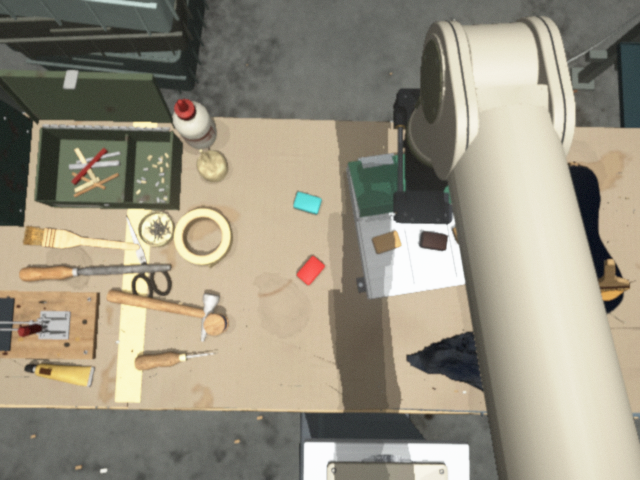

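The scene view shows the candidates: yellow blocks at (352,282) and (416,321), the dark brown one in the middle lane at (383,306), and red (289,266) and turquoise (344,248) decoys off the tray. The yellow pair fits the description. I'll confirm that in an enlarged crop and measure.

```bash
python3 - <<'E'
from h import *
c=read_camera("scene");f=c["frame"]
cv2.imwrite("pics/crop1.png",cv2.resize(f[200:380,280:520],None,fx=3.3,fy=3.3,interpolation=cv2.INTER_CUBIC))
t=read_camera("top")
P=lambda c,u,v,z:np.round(ray(c,u,v,z),0)[:2]
print("blocks scene(z42)",[P(c,*p,42) for p in((352,280),(383,304),(416,319))])
print("blocks top(z42)",[P(t,*p,42) for p in((386,241),(433,240))])
print("tray front-left top",P(t,369,297,31),"left edge",P(t,349,160,50))
print("brush in top z100/150",P(t,610,290,100),P(t,610,260,150))
for z in(80,100):print("case top edge",z,[P(c,*p,z) for p in((402,380),(412,350),(500,325),(575,345))])
hsv=cv2.cvtColor(f,cv2.COLOR_BGR2HSV)
for u,v in((352,280),(383,304),(416,319),(344,248),(400,250)):print(u,v,hsv[v,u])
ht=cv2.cvtColor(t["frame"],cv2.COLOR_BGR2HSV)
for u,v in((386,241),(433,240),(375,185),(380,280)):print(u,v,ht[v,u])
E
```

```text
blocks scene(z42) [array([530.,  -2.]), array([533., -95.]), array([ 555., -159.])]
blocks top(z42) [array([537.,   9.]), array([541., -82.])]
tray front-left top [429.  40.] left edge [694.  83.]
brush in top z100/150 [ 450. -390.] [ 500. -363.]
case top edge 80 [array([ 413., -307.]), array([ 465., -261.]), array([ 619., -278.]), array([ 677., -369.])]
case top edge 100 [array([ 398., -325.]), array([ 447., -282.]), array([ 596., -298.]), array([ 652., -385.])]
352 280 [ 17 108 111]
383 304 [  9 147  52]
416 319 [ 17 116 203]
344 248 [ 90 145 193]
400 250 [ 77  88 116]
386 241 [ 17  99 132]
433 240 [ 7 64 91]
375 185 [ 73  90 105]
380 280 [ 75   3 167]
```

View pics/crop1.png

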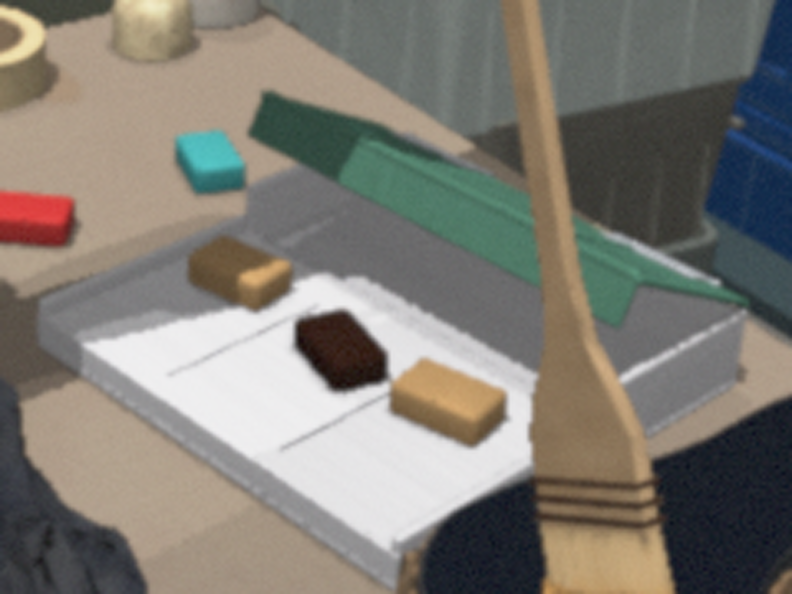

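The crop confirms it: two yellow blocks at scene (352,282) and (416,321), with the brown one between them at (383,306). The case and brush stand close on the tray's right. Next I'll take precise measurements with masks and edge fits.

```bash
cat >> h.py <<'E'
def blocks(c,z=42,roi=None):
    f=cv2.cvtColor(c["frame"],cv2.COLOR_BGR2HSV);out=[]
    for n,lo,hi in(("yel",(12,70,60),(24,255,255)),("brn",(0,40,20),(11,255,110))):
        m=cv2.inRange(f,lo,hi)
        if roi:
            k=np.zeros_like(m);k[roi[1]:roi[3],roi[0]:roi[2]]=255;m&=k
        for q in cv2.findContours(m,cv2.RETR_EXTERNAL,cv2.CHAIN_APPROX_NONE)[0]:
            if cv2.contourArea(q)>60:
                w=np.array([ray(c,*p,z)[:2] for p in q[:,0].astype(float)],np.float32)
                (x,y),s,a=cv2.minAreaRect(w);out.append((n,q[:,0].mean(0).round(),np.round([x,y,*s,a],1)))
    return out
E
python3 - <<'E'
from h import *
c=read_camera("scene");t=read_camera("top")
for b in blocks(t,36,(370,215,470,260)):print("top",b)
for b in blocks(c,36,(330,265,440,340)):print("scene",b)
P=lambda c,u,v,z:np.round(ray(c,u,v,z),0)[:2]
ht=t["frame"].astype(int).sum(2)
# tray front edge in top: bottom-most bright column transitions
g=cv2.cvtColor(t["frame"],cv2.COLOR_BGR2HSV)
m=((g[...,1]<25)&(g[...,2]>120)).astype(np.uint8)
pts=[]
for u in range(376,462,4):
    v=np.where(m[200:310,u])[0]
    pts.append((u,200+v.max()))
w=np.array([P(t,*p,22) for p in pts]);k=np.polyfit(w[:,1],w[:,0],1);print("front edge x=%.3f*y+%.1f"%tuple(k),w[::5].tolist())
pts=[]
for v in range(230,292,5):
    u=np.where(m[v,340:420])[0];pts.append((340+u.min(),v))
w=np.array([P(t,*p,31) for p in pts]);k=np.polyfit(w[:,0],w[:,1],1);print("left rim y=%.3f*x+%.1f"%tuple(k),w[::4].tolist())
cr=lambda x,y:(280+x/3.3,200+y/3.3)
print("sc front-right low-rim",P(c,*cr(395,540),31),"front left",P(c,*cr(40,300),31),"fr outer bottom",P(c,*cr(395,588),0))
print("back right wall top",P(c,*cr(742,315),49), "platform far edge right",P(c,*cr(540,385),22),"far edge left",P(c,*cr(345,278),22))
print("case bottom",[P(c,u,v,0) for u,v in((402,405),(404,430),(430,458))])
print("lid apron low R",[P(c,*cr(615,325),z) for z in(82,96)],"L",[P(c,*cr(343,180),z) for z in(82,96)])
E
```

```text
top ('yel', array([386., 242.]), array([536.7,   7.1,  31.2,  50.2,  18.6]))
top ('brn', array([434., 241.]), array([540.6, -85.4,  47.5,  29.4,  81.7]))
scene ('yel', array([415., 321.]), array([ 555.5, -155.9,   50.3,   57.7,   22.2]))
scene ('yel', array([352., 282.]), array([531.7,   1.1,  53.5,  62.1,  22.7]))
scene ('brn', array([382., 306.]), array([536.2, -91.3,  65.2,  37.6,  81.2]))
front edge x=-0.174*y+433.3 [[430.0, 25.0], [436.0, -14.0], [443.0, -53.0], [449.0, -93.0], [456.0, -132.0]]
left rim y=0.128*x+-9.5 [[559.0, 62.0], [520.0, 56.0], [481.0, 50.0], [443.0, 44.0]]
sc front-right low-rim [ 471. -229.] front left [426.  34.] fr outer bottom [ 475. -227.]
back right wall top [ 727. -186.] platform far edge right [ 620. -155.] far edge left [594. -17.]
case bottom [array([ 442., -276.]), array([ 415., -318.]), array([ 414., -375.])]
lid apron low R [array([ 623., -198.]), array([ 607., -214.])] L [array([593., -10.]), array([577., -31.])]
```

Both views agree: the tray origin is about (604,-70) with a yaw of 0.155, and the front edge measures 272 mm as it should. Left yellow is at tray (-54,86), brown at (-65,-5), and right yellow near (-60,-77). I'll start moving: turn the tool to the tray, then go to the left lane and lean.

Call:
{"fn": "jog_arm", "kwargs": {"moves": [{"rz": 0.0375, "grip": 0.54}, {"rz": 0.0375, "grip": 0.54}, {"rz": 0.0375, "grip": 0.54}, {"rz": 0.0375, "grip": 0.54}, {"rz": 0.0375, "grip": 0.54}, {"rz": 0.0375, "grip": 0.54}, {"rz": 0.0375, "grip": 0.54}, {"rz": 0.0375, "grip": 0.54}, {"rz": 0.0375, "grip": 0.54}, {"rz": 0.0375, "grip": 0.54}, {"rz": 0.0375, "grip": 0.54}, {"rz": 0.0375, "grip": 0.54}]}}

```text
validation failed for argument at $.mo...
```

Call:
{"fn": "jog_arm", "kwargs": {"moves": [{"tx": -0.17, "ty": -0.022, "tz": 0.14, "grip": 0.54}, {"tx": -0.17, "ty": -0.022, "tz": 0.14, "grip": 0.54}, {"tx": -0.17, "ty": -0.022, "tz": 0.14, "grip": 0.54}, {"tx": -0.17, "ty": -0.022, "tz": 0.14, "grip": 0.54}, {"tx": -0.17, "ty": -0.022, "tz": 0.14, "grip": 0.54}, {"tx": -0.17, "ty": -0.022, "tz": 0.14, "grip": 0.54}, {"ry": 0.037, "grip": 0.54}, {"ry": 0.037, "grip": 0.54}, {"ry": 0.037, "grip": 0.54}, {"ry": 0.037, "grip": 0.54}, {"ry": 0.037, "grip": 0.54}, {"ry": 0.037, "grip": 0.54}]}}

```text
validation failed for argument at $.mo...
```

```bash
cat >> h.py <<'E'
from scipy.spatial.transform import Rotation as Ro
A=0.155;O=np.array([604.,-70.])
T=np.array([[np.cos(A),np.sin(A)],[-np.sin(A),np.cos(A)]])
tr=lambda p:T@(np.array(p[:2])-O)
def st():
    s=sense();R=Ro.from_quat(np.array(s["tcp_rot"])[[1,2,3,0]]).as_matrix()
    h=np.block([[T,np.zeros((2,1))],[np.zeros((1,2)),1]])@R
    p=s["ee_pos"];q=np.r_[tr(p),p[2]]
    print("t",round(s["time"],2),"tray tcp",q.round(1),"lean",np.degrees(np.arctan2(h[0,2],-h[2,2])).round(1),"side",np.degrees(h[1,2]).round(1),"yaw x",np.degrees(np.arctan2(h[1,0],h[0,0])).round(1))
    f=q+8*h[:,2]+9.5*h[:,0];l=q+8*h[:,2]-9.5*h[:,0];print("foremost",f.round(1),"lowest z",l[2].round(1),"q",s["q"].round(2),"F",s["contact_force"].round(1),"gap",round(s["grip_width"],1));return h,q
E
python3 - <<'E'
from h import *
st();c=read_camera("top");cv2.imwrite("pics/top1.png",c["frame"])
E
```

```text
t 0.3 tray tcp [ 31.4  65.9 230.3] lean -0.0 side 0.0 yaw x 81.1
foremost [ 32.9  75.3 222.3] lowest z 222.3 q [-0.02  0.33 -0.06  1.46  0.02  1.35 -0.09] F [ 0.2 -0.2  0.4] gap 87.0
```

View pics/top1.png

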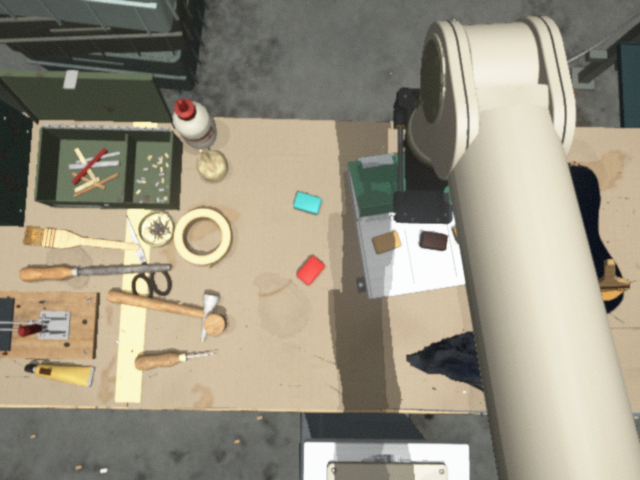

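The picture is unchanged because the arm didn't move: the rows were refused, probably because every field is required. I'll send them again with all fields filled in.

Call:
{"fn": "jog_arm", "kwargs": {"moves": [{"tx": 0, "ty": 0, "tz": 0, "rx": 0, "ry": 0, "rz": 0.0375, "grip": 0.54}, {"tx": 0, "ty": 0, "tz": 0, "rx": 0, "ry": 0, "rz": 0.0375, "grip": 0.54}, {"tx": 0, "ty": 0, "tz": 0, "rx": 0, "ry": 0, "rz": 0.0375, "grip": 0.54}, {"tx": 0, "ty": 0, "tz": 0, "rx": 0, "ry": 0, "rz": 0.0375, "grip": 0.54}, {"tx": 0, "ty": 0, "tz": 0, "rx": 0, "ry": 0, "rz": 0.0375, "grip": 0.54}, {"tx": 0, "ty": 0, "tz": 0, "rx": 0, "ry": 0, "rz": 0.0375, "grip": 0.54}, {"tx": 0, "ty": 0, "tz": 0, "rx": 0, "ry": 0, "rz": 0.0375, "grip": 0.54}, {"tx": 0, "ty": 0, "tz": 0, "rx": 0, "ry": 0, "rz": 0.0375, "grip": 0.54}, {"tx": 0, "ty": 0, "tz": 0, "rx": 0, "ry": 0, "rz": 0.0375, "grip": 0.54}, {"tx": 0, "ty": 0, "tz": 0, "rx": 0, "ry": 0, "rz": 0.0375, "grip": 0.54}, {"tx": 0, "ty": 0, "tz": 0, "rx": 0, "ry": 0, "rz": 0.0375, "grip": 0.54}, {"tx": 0, "ty": 0, "tz": 0, "rx": 0, "ry": 0, "rz": 0.0375, "grip": 0.54}]}}

```text
time: 1.35
ee_pos: [625.0, 0.1, 230.5]
tcp_rot: [-0.0, 0.997, 0.076, 0.0]
contact_force: [-0.7, 0.1, -0.2]
grip_width: 21.8
finger_force: 0.0
```

Call:
{"fn": "jog_arm", "kwargs": {"moves": [{"tx": -0.17, "ty": -0.022, "tz": 0.14, "rx": 0, "ry": 0, "rz": 0, "grip": 0.54}, {"tx": -0.17, "ty": -0.022, "tz": 0.14, "rx": 0, "ry": 0, "rz": 0, "grip": 0.54}, {"tx": -0.17, "ty": -0.022, "tz": 0.14, "rx": 0, "ry": 0, "rz": 0, "grip": 0.54}, {"tx": -0.17, "ty": -0.022, "tz": 0.14, "rx": 0, "ry": 0, "rz": 0, "grip": 0.54}, {"tx": -0.17, "ty": -0.022, "tz": 0.14, "rx": 0, "ry": 0, "rz": 0, "grip": 0.54}, {"tx": -0.17, "ty": -0.022, "tz": 0.14, "rx": 0, "ry": 0, "rz": 0, "grip": 0.54}, {"tx": 0, "ty": 0, "tz": 0, "rx": 0, "ry": 0.037, "rz": 0, "grip": 0.54}, {"tx": 0, "ty": 0, "tz": 0, "rx": 0, "ry": 0.037, "rz": 0, "grip": 0.54}, {"tx": 0, "ty": 0, "tz": 0, "rx": 0, "ry": 0.037, "rz": 0, "grip": 0.54}, {"tx": 0, "ty": 0, "tz": 0, "rx": 0, "ry": 0.037, "rz": 0, "grip": 0.54}, {"tx": 0, "ty": 0, "tz": 0, "rx": 0, "ry": 0.037, "rz": 0, "grip": 0.54}, {"tx": 0, "ty": 0, "tz": 0, "rx": 0, "ry": 0.037, "rz": 0, "grip": 0.54}]}}

```text
time: 2.35
ee_pos: [466.1, 1.0, 114.2]
tcp_rot: [-0.031, 0.966, 0.079, 0.245]
contact_force: [0.9, 1.0, 1.0]
grip_width: 20.1
finger_force: 0.0
```

```bash
python3 - <<'E'
from h import *
st();c=read_camera("top");cv2.imwrite("pics/top2.png",c["frame"])
E
```

```text
t 2.35 tray tcp [-125.3   91.4  114.2] lean 28.6 side 1.4 yaw x 0.1
foremost [-113.1   91.6  111.8] lowest z 102.7 q [ 0.1  -0.21 -0.13  2.39 -0.24  0.48 -1.26] F [0.9 1.  1. ] gap 20.1
```

View pics/top2.png

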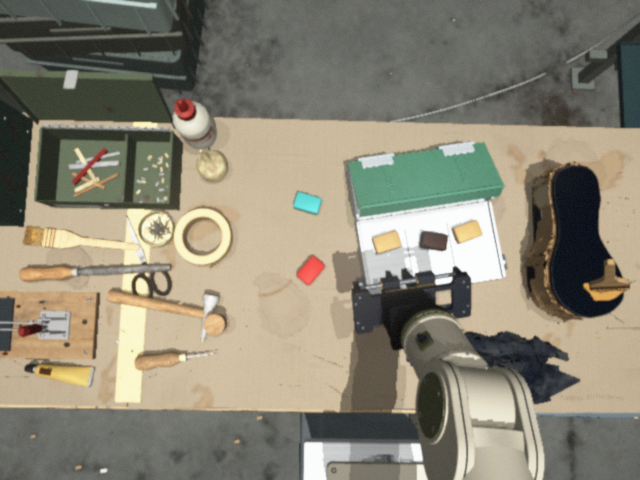

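Now the whole tray is clear in the top view: yellow at (386,242) and (467,231), brown at (433,240), the case well to the right, and the gripper behind the left lane. The lean stopped at 28.6° because joint 4 is near its limit, so I'll measure and go lower.

```bash
python3 - <<'E'
from h import *
t=read_camera("top")
for b in blocks(t,36,(370,215,490,260)):print(b[0],b[1],b[2],"tray",tr(b[2]).round(1))
P=lambda u,v,z:ray(t,u,v,z)
for n,u,v,z in(("frR",506,276,31),("backR",502,190,49),("farL plat",362,217,49),("lidL far",355,165,52),("apronL",361,215,105),("apronR",501,196,105)):
  print(n,tr(P(u,v,z)).round(1))
h,q=st();g=np.array([-118,87,60])
d=h.T@(g-q);print("to",g,(d/150).round(3))
E
```

```text
yel [386. 242.] [536.4   7.2  33.2  50.8  17.9] tray [-54.9  86.7]
yel [467. 231.] [ 560.7 -150.7   32.1   51.7   20.7] tray [-55.2 -73. ]
brn [434. 241.] [540.5 -85.9  46.5  28.7  83. ] tray [-65.2  -5.9]
frR [-151.8 -135.9]
backR [  14.4 -150.6]
farL plat [ -2.1 128.3]
lidL far [100.3 127.4]
apronL [ -6.3 136.5]
apronR [  -5.4 -123.4]
t 2.45 tray tcp [-124.    88.3  115.9] lean 28.7 side 1.2 yaw x -0.2
foremost [-111.8   88.4  113.4] lowest z 104.3 q [ 0.11 -0.21 -0.13  2.39 -0.24  0.48 -1.26] F [-0.  -0.1 -0.3] gap 20.2
to [-118   87   60] [-0.144  0.016  0.346]
```

Call:
{"fn": "jog_arm", "kwargs": {"moves": [{"tx": -0.036, "ty": 0.004, "tz": 0.087, "rx": 0, "ry": 0, "rz": 0, "grip": 0.54}, {"tx": -0.036, "ty": 0.004, "tz": 0.087, "rx": 0, "ry": 0, "rz": 0, "grip": 0.54}, {"tx": -0.036, "ty": 0.004, "tz": 0.087, "rx": 0, "ry": 0, "rz": 0, "grip": 0.54}, {"tx": -0.036, "ty": 0.004, "tz": 0.087, "rx": 0, "ry": 0, "rz": 0, "grip": 0.54}, {"tx": 0, "ty": 0, "tz": 0, "rx": 0, "ry": 0.022, "rz": 0, "grip": 0.54}, {"tx": 0, "ty": 0, "tz": 0, "rx": 0, "ry": 0.022, "rz": 0, "grip": 0.54}, {"tx": 0, "ty": 0, "tz": 0, "rx": 0, "ry": 0.022, "rz": 0, "grip": 0.54}]}}

```text
time: 3.03
ee_pos: [474.3, 1.6, 73.1]
tcp_rot: [-0.038, 0.961, 0.078, 0.262]
contact_force: [-0.1, 0.4, 0.6]
grip_width: 20.0
finger_force: 0.0
```

```bash
cat >> h.py <<'E'
def to(x,y,z,lean):  # foremost corner x, lane y, lowest-corner z
    h,q=st();L=np.radians(lean)
    g=np.array([x-8*np.sin(L)-9.5*np.cos(L),y,z+8*np.cos(L)+9.5*np.sin(L)])
    print("goal",g.round(1),"shares",(h.T@(g-q)/150).round(3))
E
python3 - <<'E'
from h import *
to(-95,87,25,40);to(-95,87,25,33)
E
```

```text
t 3.03 tray tcp [-117.1   90.8   73.1] lean 30.6 side 2.1 yaw x -0.1
foremost [-104.8   91.1   71. ] lowest z 61.3 q [ 0.7  -0.11 -0.69  2.41 -0.58  0.33 -0.9 ] F [-0.1  0.4  0.6] gap 20.0
goal [-107.4   87.    37.2] shares [-0.066  0.034  0.237]
t 3.03 tray tcp [-117.1   90.8   73.1] lean 30.6 side 2.1 yaw x -0.1
foremost [-104.8   91.1   71. ] lowest z 61.3 q [ 0.7  -0.11 -0.69  2.41 -0.58  0.33 -0.9 ] F [-0.1  0.4  0.6] gap 20.0
goal [-107.3   87.    36.9] shares [-0.067  0.034  0.239]
```

Call:
{"fn": "jog_arm", "kwargs": {"moves": [{"tx": -0.016, "ty": 0.008, "tz": 0.058, "rx": 0, "ry": 0, "rz": 0, "grip": 0.54}, {"tx": -0.016, "ty": 0.008, "tz": 0.058, "rx": 0, "ry": 0, "rz": 0, "grip": 0.54}, {"tx": -0.016, "ty": 0.008, "tz": 0.058, "rx": 0, "ry": 0, "rz": 0, "grip": 0.54}, {"tx": -0.016, "ty": 0.008, "tz": 0.058, "rx": 0, "ry": 0, "rz": 0, "grip": 0.54}, {"tx": 0, "ty": 0, "tz": 0, "rx": 0, "ry": 0, "rz": 0, "grip": 0.54}]}}

```text
time: 3.45
ee_pos: [484.1, -0.8, 37.2]
tcp_rot: [-0.038, 0.961, 0.078, 0.262]
contact_force: [-0.6, -0.2, -0.3]
grip_width: 20.4
finger_force: 0.0
```

```bash
python3 - <<'E'
from h import *
to(-80,87,25,35)
E
```

```text
t 3.45 tray tcp [-107.8   86.9   37.2] lean 30.6 side 2.1 yaw x -0.2
foremost [-95.5  87.1  35.1] lowest z 25.5 q [ 0.73  0.03 -0.74  2.41 -0.48  0.2  -0.96] F [-0.6 -0.2 -0.3] gap 20.4
goal [-92.4  87.   37. ] shares [0.088 0.001 0.053]
```

Call:
{"fn": "jog_arm", "kwargs": {"moves": [{"tx": 0.028, "ty": 0, "tz": 0.018, "rx": 0, "ry": 0.011, "rz": 0, "grip": 0.54}, {"tx": 0.028, "ty": 0, "tz": 0.018, "rx": 0, "ry": 0.011, "rz": 0, "grip": 0.54}, {"tx": 0.028, "ty": 0, "tz": 0.018, "rx": 0, "ry": 0.011, "rz": 0, "grip": 0.54}, {"tx": 0.028, "ty": 0, "tz": 0.018, "rx": 0, "ry": 0.011, "rz": 0, "grip": 0.54}]}}

```text
time: 3.78
ee_pos: [500.9, -1.6, 36.6]
tcp_rot: [-0.04, 0.951, 0.078, 0.297]
contact_force: [0.4, -0.8, -0.4]
grip_width: 19.8
finger_force: 0.0
```

```bash
python3 - <<'E'
from h import *
to(-40,87,25,38)
E
```

```text
t 3.78 tray tcp [-91.3  83.5  36.6] lean 34.8 side 1.9 yaw x -0.2
foremost [-79.   83.7  35.5] lowest z 24.6 q [ 1.19  0.14 -1.19  2.42 -0.19  0.08 -1.17] F [ 0.4 -0.8 -0.4] gap 19.8
goal [-52.4  87.   37.2] shares [ 0.215 -0.019  0.146]
```

Call:
{"fn": "jog_arm", "kwargs": {"moves": [{"tx": 0.0215, "ty": -0.002, "tz": 0.0146, "rx": 0, "ry": 0, "rz": 0, "grip": 0.54}, {"tx": 0.0215, "ty": -0.002, "tz": 0.0146, "rx": 0, "ry": 0, "rz": 0, "grip": 0.54}, {"tx": 0.0215, "ty": -0.002, "tz": 0.0146, "rx": 0, "ry": 0, "rz": 0, "grip": 0.54}, {"tx": 0.0215, "ty": -0.002, "tz": 0.0146, "rx": 0, "ry": 0, "rz": 0, "grip": 0.54}, {"tx": 0.0215, "ty": -0.002, "tz": 0.0146, "rx": 0, "ry": 0, "rz": 0, "grip": 0.54}, {"tx": 0.0215, "ty": -0.002, "tz": 0.0146, "rx": 0, "ry": 0, "rz": 0, "grip": 0.54}, {"tx": 0.0215, "ty": -0.002, "tz": 0.0146, "rx": 0, "ry": 0, "rz": 0, "grip": 0.54}, {"tx": 0.0215, "ty": -0.002, "tz": 0.0146, "rx": 0, "ry": 0, "rz": 0, "grip": 0.54}, {"tx": 0.0215, "ty": -0.002, "tz": 0.0146, "rx": 0, "ry": 0, "rz": 0, "grip": 0.54}, {"tx": 0.0215, "ty": -0.002, "tz": 0.0146, "rx": 0, "ry": 0, "rz": 0, "grip": 0.54}]}}

```text
time: 4.62
ee_pos: [538.8, 7.8, 36.8]
tcp_rot: [-0.04, 0.951, 0.078, 0.296]
contact_force: [-0.4, 0.3, 0.5]
grip_width: 20.0
finger_force: 0.1
```

```bash
python3 - <<'E'
from h import *
to(-25,88,25,40)
c=read_camera("scene")
cv2.imwrite("pics/s3.png",cv2.resize(c["frame"][180:380,270:530],None,fx=3,fy=3,interpolation=cv2.INTER_CUBIC))
E
```

```text
t 4.62 tray tcp [-52.4  87.   36.8] lean 34.7 side 1.9 yaw x -0.2
foremost [-40.1  87.2  35.6] lowest z 24.8 q [ 0.73  0.16 -0.77  2.34 -0.07  0.08 -1.34] F [-0.4  0.3  0.5] gap 20.0
goal [-37.4  88.   37.2] shares [ 0.084 -0.005  0.055]
```

View pics/s3.png

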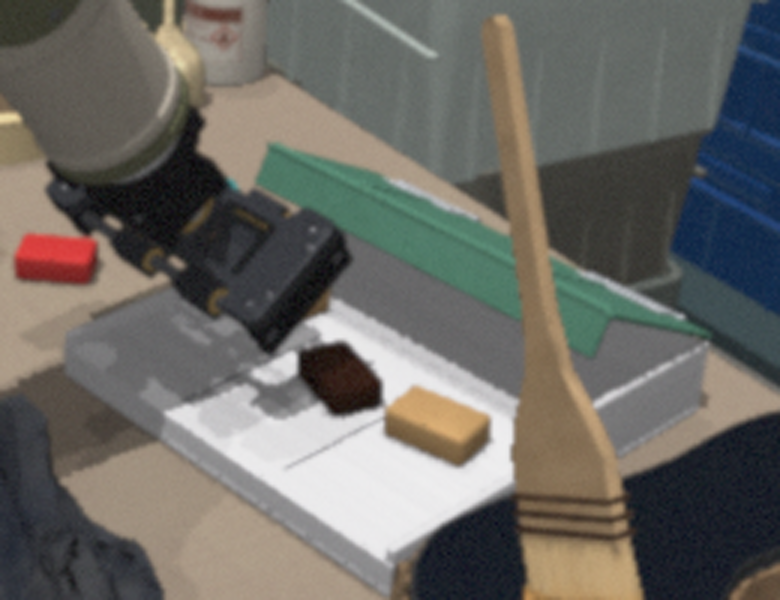

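The left block is being swept; the fingers are behind it and the gripper body clears the lid. I'll continue over the edge.

Call:
{"fn": "jog_arm", "kwargs": {"moves": [{"tx": 0.023, "ty": 0, "tz": 0.0158, "rx": 0, "ry": 0, "rz": 0, "grip": 0.54}, {"tx": 0.023, "ty": 0, "tz": 0.0158, "rx": 0, "ry": 0, "rz": 0, "grip": 0.54}, {"tx": 0.023, "ty": 0, "tz": 0.0158, "rx": 0, "ry": 0, "rz": 0, "grip": 0.54}, {"tx": 0.023, "ty": 0, "tz": 0.0158, "rx": 0, "ry": 0, "rz": 0, "grip": 0.54}, {"tx": 0.023, "ty": 0, "tz": 0.0158, "rx": 0, "ry": 0, "rz": 0, "grip": 0.54}, {"tx": 0.023, "ty": 0, "tz": 0.0158, "rx": 0, "ry": 0, "rz": 0, "grip": 0.54}, {"tx": 0.023, "ty": 0, "tz": 0.0158, "rx": 0, "ry": 0, "rz": 0, "grip": 0.54}, {"tx": 0.023, "ty": 0, "tz": 0.0158, "rx": 0, "ry": 0, "rz": 0, "grip": 0.54}, {"tx": 0.023, "ty": 0, "tz": 0.0158, "rx": 0, "ry": 0, "rz": 0, "grip": 0.54}, {"tx": 0.023, "ty": 0, "tz": 0.0158, "rx": 0, "ry": 0, "rz": 0, "grip": 0.54}, {"tx": 0.023, "ty": 0, "tz": 0.0158, "rx": 0, "ry": 0, "rz": 0, "grip": 0.54}, {"tx": 0.023, "ty": 0, "tz": 0.0158, "rx": 0, "ry": 0, "rz": 0, "grip": 0.54}]}}

```text
time: 5.67
ee_pos: [588.2, 16.1, 36.8]
tcp_rot: [-0.04, 0.951, 0.077, 0.296]
contact_force: [-1.0, -0.3, 0.8]
grip_width: 19.9
finger_force: 0.3
```

```bash
python3 - <<'E'
from h import *
to(14,87,25,35)
E
```

```text
t 5.67 tray tcp [-2.3 87.5 36.8] lean 34.7 side 1.9 yaw x -0.3
foremost [10.  87.7 35.7] lowest z 24.8 q [ 0.43  0.23 -0.5   2.24  0.04  0.1  -1.47] F [-1.  -0.3  0.8] gap 19.9
goal [ 1.6 87.  37. ] shares [0.022 0.003 0.014]
```

Call:
{"fn": "jog_arm", "kwargs": {"moves": [{"tx": 0.022, "ty": 0, "tz": 0.015, "rx": 0, "ry": 0, "rz": 0, "grip": 0.54}, {"tx": 0, "ty": 0, "tz": 0, "rx": 0, "ry": 0, "rz": 0, "grip": 0.54}, {"tx": -0.1, "ty": 0, "tz": -0.069, "rx": 0, "ry": 0, "rz": 0, "grip": 0.54}, {"tx": -0.1, "ty": 0, "tz": -0.069, "rx": 0, "ry": 0, "rz": 0, "grip": 0.54}, {"tx": -0.1, "ty": 0, "tz": -0.069, "rx": 0, "ry": 0, "rz": 0, "grip": 0.54}, {"tx": -0.1, "ty": 0, "tz": -0.069, "rx": 0, "ry": 0, "rz": 0, "grip": 0.54}, {"tx": 0.057, "ty": 0, "tz": -0.082, "rx": 0, "ry": 0, "rz": 0, "grip": 0.54}, {"tx": 0.057, "ty": 0, "tz": -0.082, "rx": 0, "ry": 0, "rz": 0, "grip": 0.54}, {"tx": 0.057, "ty": 0, "tz": -0.082, "rx": 0, "ry": 0, "rz": 0, "grip": 0.54}]}}

```text
time: 6.42
ee_pos: [525.8, 3.7, 74.9]
tcp_rot: [-0.04, 0.951, 0.076, 0.297]
contact_force: [-0.3, -0.6, 0.7]
grip_width: 20.1
finger_force: 0.0
```

```bash
python3 - <<'E'
from h import *
to(-60,-75,66,35)
c=read_camera("scene")
cv2.imwrite("pics/s4.png",cv2.resize(c["frame"][180:380,270:530],None,fx=3,fy=3,interpolation=cv2.INTER_CUBIC))
E
```

```text
t 6.42 tray tcp [-65.9  84.9  74.9] lean 34.8 side 1.9 yaw x -0.4
foremost [-53.5  85.1  73.7] lowest z 62.9 q [ 1.26  0.07 -1.25  2.34 -0.36  0.2  -1.06] F [-0.3 -0.6  0.7] gap 20.1
goal [-72.4 -75.   78. ] shares [-0.018  1.064 -0.078]
```

View pics/s4.png

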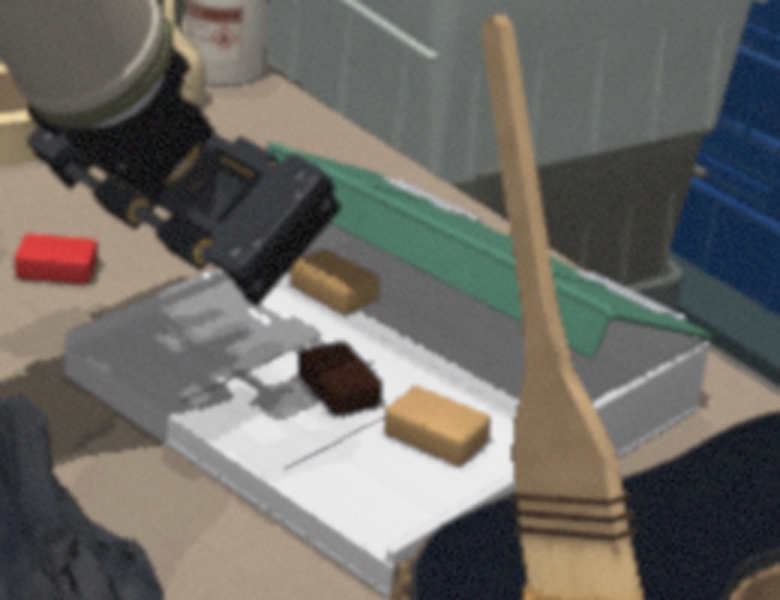

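Call:
{"fn": "jog_arm", "kwargs": {"moves": [{"tx": -0.003, "ty": 0.152, "tz": -0.011, "rx": 0, "ry": 0, "rz": 0, "grip": 0.54}, {"tx": -0.003, "ty": 0.152, "tz": -0.011, "rx": 0, "ry": 0, "rz": 0, "grip": 0.54}, {"tx": -0.003, "ty": 0.152, "tz": -0.011, "rx": 0, "ry": 0, "rz": 0, "grip": 0.54}, {"tx": -0.003, "ty": 0.152, "tz": -0.011, "rx": 0, "ry": 0, "rz": 0, "grip": 0.54}, {"tx": -0.003, "ty": 0.152, "tz": -0.011, "rx": 0, "ry": 0, "rz": 0, "grip": 0.54}, {"tx": -0.003, "ty": 0.152, "tz": -0.011, "rx": 0, "ry": 0, "rz": 0, "grip": 0.54}, {"tx": -0.003, "ty": 0.152, "tz": -0.011, "rx": 0, "ry": 0, "rz": 0, "grip": 0.54}]}}

```text
time: 7.05
ee_pos: [543.7, -156.6, 76.6]
tcp_rot: [-0.04, 0.951, 0.076, 0.296]
contact_force: [-0.0, 1.2, 0.1]
grip_width: 19.9
finger_force: 0.0
```

```bash
python3 - <<'E'
from h import *
to(-95,-76,60,33)
c=read_camera("scene")
for b in blocks(c,36,(330,260,440,340)):print(b[0],b[1],b[2],"tray",tr(b[2]).round(1))
m=[b for b in blocks(c,24,(350,255,400,290))];[print(b[0],b[1],b[2],"tray z24",tr(b[2]).round(1)) for b in m]
E
```

```text
t 7.05 tray tcp [-72.9 -76.3  76.6] lean 34.7 side 1.9 yaw x -0.4
foremost [-60.6 -76.1  75.4] lowest z 64.6 q [ 1.46  0.3  -1.12  2.19 -0.25  0.33 -0.77] F [-0.   1.2  0.1] gap 19.9
goal [-107.3  -76.    71.9] shares [-0.206 -0.004 -0.105]
yel [412. 319.] [ 552.9 -144.5   93.8   50.7   86.5] tray [-62.  -65.7]
brn [382. 307.] [534.1 -90.6  65.7  34.3  80.3] tray [-72.2  -9.6]
```

Call:
{"fn": "jog_arm", "kwargs": {"moves": [{"tx": -0.052, "ty": 0, "tz": -0.026, "rx": 0, "ry": 0, "rz": 0, "grip": 0.54}, {"tx": -0.052, "ty": 0, "tz": -0.026, "rx": 0, "ry": 0, "rz": 0, "grip": 0.54}, {"tx": -0.052, "ty": 0, "tz": -0.026, "rx": 0, "ry": 0, "rz": 0, "grip": 0.54}, {"tx": -0.052, "ty": 0, "tz": -0.026, "rx": 0, "ry": 0, "rz": 0, "grip": 0.54}, {"tx": 0, "ty": 0, "tz": 0, "rx": 0, "ry": 0, "rz": 0, "grip": 0.54}]}}

```text
time: 7.52
ee_pos: [508.3, -161.1, 71.1]
tcp_rot: [-0.04, 0.951, 0.076, 0.296]
contact_force: [-1.1, -0.3, -0.7]
grip_width: 19.7
finger_force: 0.0
```

```bash
python3 - <<'E'
from h import *
to(-93,-76,24.7,34)
t=read_camera("top")
for b in blocks(t,36,(360,200,490,265)):print(b[0],b[1],b[2],"tray",tr(b[2]).round(1))
c=read_camera("scene")
for b in blocks(c,30,(360,255,410,300)):print(b[0],b[1],b[2],"tray",tr(b[2]).round(1))
E
```

```text
t 7.52 tray tcp [-108.6  -75.2   71.1] lean 34.7 side 1.9 yaw x -0.4
foremost [-96.2 -75.   69.9] lowest z 59.1 q [ 1.66  0.28 -1.26  2.25 -0.32  0.33 -0.65] F [-1.1 -0.3 -0.7] gap 19.7
goal [-105.3  -76.    36.6] shares [-0.113  0.013  0.201]
yel [467. 231.] [ 560.7 -150.5   32.1   52.    20.7] tray [-55.2 -72.9]
brn [434. 241.] [540.5 -86.1  46.1  28.1  83. ] tray [-65.2  -6.1]
```

Call:
{"fn": "jog_arm", "kwargs": {"moves": [{"tx": -0.028, "ty": 0.003, "tz": 0.05, "rx": 0, "ry": 0, "rz": 0, "grip": 0.54}, {"tx": -0.028, "ty": 0.003, "tz": 0.05, "rx": 0, "ry": 0, "rz": 0, "grip": 0.54}, {"tx": -0.028, "ty": 0.003, "tz": 0.05, "rx": 0, "ry": 0, "rz": 0, "grip": 0.54}, {"tx": -0.028, "ty": 0.003, "tz": 0.05, "rx": 0, "ry": 0, "rz": 0, "grip": 0.54}, {"tx": 0, "ty": 0, "tz": 0, "rx": 0, "ry": 0, "rz": 0, "grip": 0.54}]}}

```text
time: 8.03
ee_pos: [513.6, -160.3, 37.1]
tcp_rot: [-0.041, 0.951, 0.077, 0.296]
contact_force: [-0.6, 0.2, -0.6]
grip_width: 20.2
finger_force: 0.0
```

```bash
python3 - <<'E'
from h import *
to(-40,-76,24.7,34.7)
E
```

```text
t 8.03 tray tcp [-103.3  -75.3   37.1] lean 34.8 side 2.0 yaw x -0.3
foremost [-90.9 -75.   36. ] lowest z 25.1 q [ 1.5   0.36 -1.11  2.26 -0.25  0.24 -0.69] F [-0.6  0.2 -0.6] gap 20.2
goal [-52.4 -76.   36.7] shares [0.277 0.01  0.196]
```

Call:
{"fn": "jog_arm", "kwargs": {"moves": [{"tx": 0.0252, "ty": 0.001, "tz": 0.0175, "rx": 0, "ry": 0, "rz": 0, "grip": 0.54}, {"tx": 0.0252, "ty": 0.001, "tz": 0.0175, "rx": 0, "ry": 0, "rz": 0, "grip": 0.54}, {"tx": 0.0252, "ty": 0.001, "tz": 0.0175, "rx": 0, "ry": 0, "rz": 0, "grip": 0.54}, {"tx": 0.0252, "ty": 0.001, "tz": 0.0175, "rx": 0, "ry": 0, "rz": 0, "grip": 0.54}, {"tx": 0.0252, "ty": 0.001, "tz": 0.0175, "rx": 0, "ry": 0, "rz": 0, "grip": 0.54}, {"tx": 0.0252, "ty": 0.001, "tz": 0.0175, "rx": 0, "ry": 0, "rz": 0, "grip": 0.54}, {"tx": 0.0252, "ty": 0.001, "tz": 0.0175, "rx": 0, "ry": 0, "rz": 0, "grip": 0.54}, {"tx": 0.0252, "ty": 0.001, "tz": 0.0175, "rx": 0, "ry": 0, "rz": 0, "grip": 0.54}, {"tx": 0.0252, "ty": 0.001, "tz": 0.0175, "rx": 0, "ry": 0, "rz": 0, "grip": 0.54}, {"tx": 0.0252, "ty": 0.001, "tz": 0.0175, "rx": 0, "ry": 0, "rz": 0, "grip": 0.54}, {"tx": 0.0252, "ty": 0.001, "tz": 0.0175, "rx": 0, "ry": 0, "rz": 0, "grip": 0.54}]}}

```text
time: 8.95
ee_pos: [564.1, -154.3, 38.3]
tcp_rot: [-0.04, 0.951, 0.076, 0.297]
contact_force: [-0.2, 0.1, 0.4]
grip_width: 20.2
finger_force: 0.2
```

```bash
python3 - <<'E'
from h import *
to(14,-77,24.8,34.7)
t=read_camera("top")
for b in blocks(t,36,(360,200,490,265)):print(b[0],b[1],b[2],"tray",tr(b[2]).round(1))
E
```

```text
t 8.95 tray tcp [-52.4 -77.1  38.3] lean 34.8 side 1.9 yaw x -0.4
foremost [-40.1 -76.9  37.2] lowest z 26.3 q [ 1.24  0.38 -0.93  2.17 -0.19  0.23 -0.81] F [-0.2  0.1  0.4] gap 20.2
goal [  1.6 -77.   36.8] shares [0.29  0.005 0.214]
yel [466. 214.] [ 594.2 -149.8   35.4   52.4   10. ] tray [-22.  -77.3]
```

Call:
{"fn": "jog_arm", "kwargs": {"moves": [{"tx": 0.0242, "ty": 0, "tz": 0.0178, "rx": 0, "ry": 0, "rz": 0, "grip": 0.54}, {"tx": 0.0242, "ty": 0, "tz": 0.0178, "rx": 0, "ry": 0, "rz": 0, "grip": 0.54}, {"tx": 0.0242, "ty": 0, "tz": 0.0178, "rx": 0, "ry": 0, "rz": 0, "grip": 0.54}, {"tx": 0.0242, "ty": 0, "tz": 0.0178, "rx": 0, "ry": 0, "rz": 0, "grip": 0.54}, {"tx": 0.0242, "ty": 0, "tz": 0.0178, "rx": 0, "ry": 0, "rz": 0, "grip": 0.54}, {"tx": 0.0242, "ty": 0, "tz": 0.0178, "rx": 0, "ry": 0, "rz": 0, "grip": 0.54}, {"tx": 0.0242, "ty": 0, "tz": 0.0178, "rx": 0, "ry": 0, "rz": 0, "grip": 0.54}, {"tx": 0.0242, "ty": 0, "tz": 0.0178, "rx": 0, "ry": 0, "rz": 0, "grip": 0.54}, {"tx": 0.0242, "ty": 0, "tz": 0.0178, "rx": 0, "ry": 0, "rz": 0, "grip": 0.54}, {"tx": 0.0242, "ty": 0, "tz": 0.0178, "rx": 0, "ry": 0, "rz": 0, "grip": 0.54}, {"tx": 0.0242, "ty": 0, "tz": 0.0178, "rx": 0, "ry": 0, "rz": 0, "grip": 0.54}, {"tx": 0.0242, "ty": 0, "tz": 0.0178, "rx": 0, "ry": 0, "rz": 0, "grip": 0.54}]}}

```text
time: 10.0
ee_pos: [617.3, -145.0, 36.8]
tcp_rot: [-0.04, 0.951, 0.076, 0.297]
contact_force: [0.2, -0.1, 0.2]
grip_width: 20.1
finger_force: 0.2
```

```bash
python3 - <<'E'
from h import *
to(16,-77,24.8,34.7)
E
```

```text
t 10.0 tray tcp [  1.6 -76.2  36.8] lean 34.8 side 1.9 yaw x -0.4
foremost [ 13.9 -75.9  35.7] lowest z 24.9 q [ 1.    0.42 -0.76  2.07 -0.13  0.23 -0.93] F [ 0.2 -0.1  0.2] gap 20.1
goal [  3.6 -77.   36.8] shares [0.011 0.006 0.008]
```

Call:
{"fn": "jog_arm", "kwargs": {"moves": [{"tx": -0.11, "ty": 0, "tz": -0.076, "rx": 0, "ry": 0, "rz": 0, "grip": 0.54}, {"tx": -0.11, "ty": 0, "tz": -0.076, "rx": 0, "ry": 0, "rz": 0, "grip": 0.54}, {"tx": -0.11, "ty": 0, "tz": -0.076, "rx": 0, "ry": 0, "rz": 0, "grip": 0.54}, {"tx": -0.11, "ty": 0, "tz": -0.076, "rx": 0, "ry": 0, "rz": 0, "grip": 0.54}, {"tx": -0.11, "ty": 0, "tz": -0.076, "rx": 0, "ry": 0, "rz": 0, "grip": 0.54}, {"tx": 0.076, "ty": 0, "tz": -0.11, "rx": 0, "ry": 0, "rz": 0, "grip": 0.54}, {"tx": 0.076, "ty": 0, "tz": -0.11, "rx": 0, "ry": 0, "rz": 0, "grip": 0.54}, {"tx": 0.076, "ty": 0, "tz": -0.11, "rx": 0, "ry": 0, "rz": 0, "grip": 0.54}, {"tx": 0.076, "ty": 0, "tz": -0.11, "rx": 0, "ry": 0, "rz": 0, "grip": 0.54}]}}

```text
time: 10.75
ee_pos: [518.4, -164.3, 117.5]
tcp_rot: [-0.04, 0.951, 0.076, 0.297]
contact_force: [-0.9, -0.1, 1.3]
grip_width: 20.1
finger_force: 0.0
```

```bash
python3 - <<'E'
from h import *
st()
c=read_camera("scene");t=read_camera("top")
a=cv2.resize(c["frame"][210:350,310:510],None,fx=3.9,fy=3.9,interpolation=cv2.INTER_CUBIC)
cv2.imwrite("pics/s5.png",a)
for b in blocks(t,36,(360,200,490,265)):print(b[0],b[1],b[2],"tray",tr(b[2]).round(1))
for b in blocks(c,30,(340,255,480,330)):print(b[0],b[1],b[2],"tray",tr(b[2]).round(1))
E
```

```text
t 10.75 tray tcp [-99.2 -79.9 117.5] lean 34.8 side 1.9 yaw x -0.4
foremost [-86.8 -79.7 116.4] lowest z 105.5 q [ 1.81  0.19 -1.39  2.19 -0.41  0.46 -0.61] F [-0.9 -0.1  1.3] gap 20.1
yel [450. 297.] [672.5 -92.2 258.1  61.8  57.4] tray [ 64.3 -32.5]
brn [383. 306.] [541.1 -84.   64.9  38.5  80.6] tray [-64.3  -4.1]
```

View pics/s5.png

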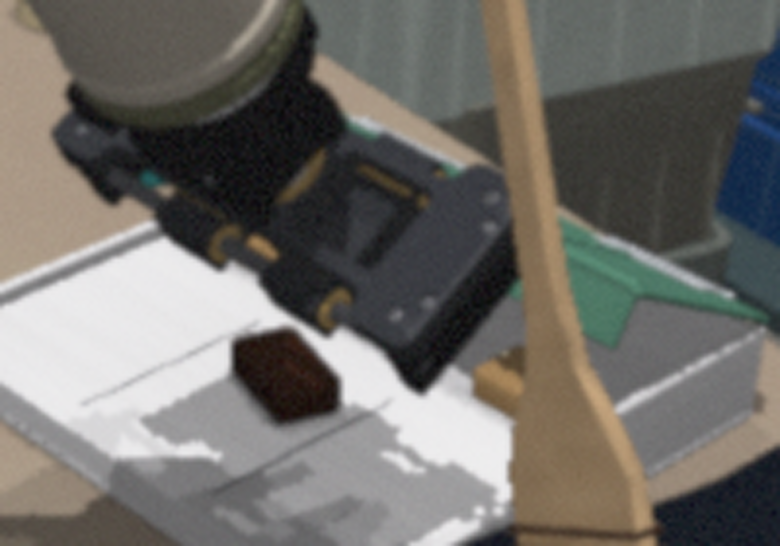

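The right block is in the box, seen at crop (500,380) partly behind the brush handle. The brown block is unmoved at (285,375). I'll go upright and check both blocks before shutting the lid.

Call:
{"fn": "jog_arm", "kwargs": {"moves": [{"tx": 0, "ty": -0.1, "tz": 0, "rx": 0, "ry": -0.0387, "rz": 0, "grip": 1}, {"tx": 0, "ty": -0.1, "tz": 0, "rx": 0, "ry": -0.0387, "rz": 0, "grip": 1}, {"tx": 0, "ty": -0.1, "tz": 0, "rx": 0, "ry": -0.0387, "rz": 0, "grip": 1}, {"tx": 0, "ty": -0.1, "tz": 0, "rx": 0, "ry": -0.0387, "rz": 0, "grip": 1}, {"tx": 0, "ty": -0.1, "tz": 0, "rx": 0, "ry": -0.0387, "rz": 0, "grip": 1}, {"tx": 0, "ty": 0, "tz": -0.15, "rx": 0, "ry": 0, "rz": 0, "grip": 1}, {"tx": 0, "ty": 0, "tz": -0.15, "rx": 0, "ry": 0, "rz": 0, "grip": 1}, {"tx": 0, "ty": 0, "tz": -0.15, "rx": 0, "ry": 0, "rz": 0, "grip": 1}]}}

```text
time: 11.52
ee_pos: [499.2, -106.9, 183.0]
tcp_rot: [-0.035, 0.992, 0.092, 0.08]
contact_force: [-0.7, -2.1, 0.3]
grip_width: 0.3
finger_force: 0.0
```

```bash
python3 - <<'E'
from h import *
h,q=st();print("to 25,5,150",(h.T@(np.array([25,5,150])-q)/150).round(3))
c=read_camera("scene")
cv2.imwrite("pics/s6.png",cv2.resize(c["frame"][230:350,330:480],None,fx=5,fy=5,interpolation=cv2.INTER_CUBIC))
E
```

```text
t 11.52 tray tcp [-109.2  -20.3  183. ] lean 9.4 side 3.4 yaw x 1.5
foremost [-98.5 -19.6 176.7] lowest z 173.6 q [ 1.26  0.13 -1.11  1.89  0.01  1.06 -1.23] F [-0.7 -2.1  0.3] gap 0.3
to 25,5,150 [ 0.851 -0.125  0.372]
```

View pics/s6.png

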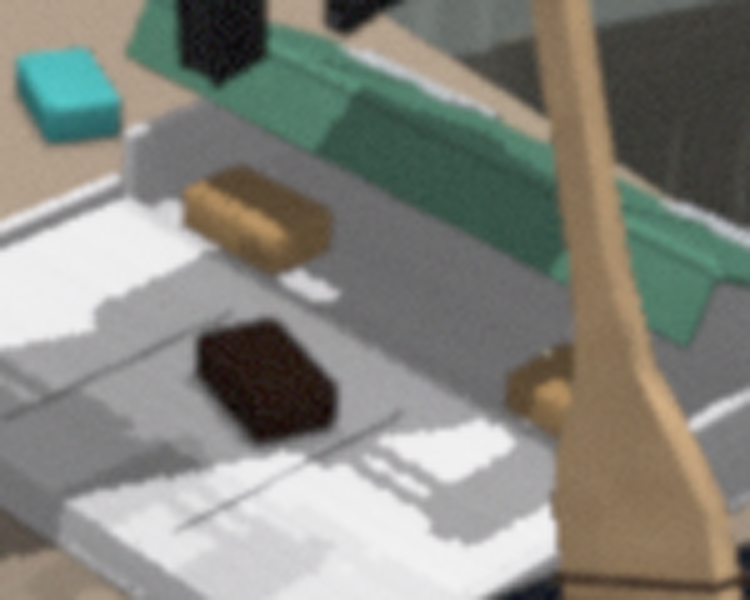

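```bash
python3 - <<'E'
from h import *
c=read_camera("scene");t=read_camera("top")
w=lambda x,y:tuple(proj(c,np.r_[T.T@np.array([x,y])+O,0])[0])
def pr(x,y,z):
    p=proj(c,np.r_[T.T@np.array([x,y])+O,z])[0];return ((p-[330,230])*5).round(0)
print("edge line",[pr(0,y,22) for y in(120,113,61,-51,-103)])
for r in(0,8,14,20):
  print(r,"flat top near L/R",pr(r,113,32),pr(r,61,32),"far",pr(r+34,113,32),pr(r+34,61,32))
  print("   tilted? at z22 bottoms",pr(r,113,22),pr(r,61,22),"top42",pr(r,113,42),pr(r,61,42))
for b in blocks(t,36,(355,150,510,262)):print(b[0],b[1],b[2],"tray",tr(b[2]).round(1))
E
```

```text
edge line [array([159., 201.]), array([171., 208.]), array([264., 262.]), array([487., 392.]), array([602., 458.])]
0 flat top near L/R [172. 185.] [266. 239.] far [236. 159.] [330. 211.]
   tilted? at z22 bottoms [171. 208.] [264. 262.] top42 [173. 163.] [267. 216.]
8 flat top near L/R [187. 179.] [281. 233.] far [251. 153.] [345. 204.]
   tilted? at z22 bottoms [186. 201.] [280. 255.] top42 [188. 156.] [283. 209.]
14 flat top near L/R [198. 174.] [292. 227.] far [262. 148.] [356. 200.]
   tilted? at z22 bottoms [197. 197.] [291. 250.] top42 [199. 152.] [294. 204.]
20 flat top near L/R [210. 170.] [304. 223.] far [272. 144.] [367. 195.]
   tilted? at z22 bottoms [209. 192.] [302. 245.] top42 [211. 147.] [305. 200.]
brn [434. 240.] [543.1 -85.6  18.6  46.   14.4] tray [-62.6  -6. ]
```

Both yellow blocks sit flat in the box just past the edge. Their top corners match z≈32 at tray x≈5, and a block perched on the edge would show about 20 px higher. Brown is at tray (-63,-6). Next I'll move over the lid.

Call:
{"fn": "jog_arm", "kwargs": {"moves": [{"tx": 0, "ty": 0, "tz": 0, "rx": 0, "ry": -0.026, "rz": 0, "grip": 1}, {"tx": 0, "ty": 0, "tz": 0, "rx": 0, "ry": -0.026, "rz": 0, "grip": 1}, {"tx": 0.149, "ty": -0.028, "tz": 0.03, "rx": 0, "ry": 0, "rz": 0, "grip": 1}, {"tx": 0.149, "ty": -0.028, "tz": 0.03, "rx": 0, "ry": 0, "rz": 0, "grip": 1}, {"tx": 0.149, "ty": -0.028, "tz": 0.03, "rx": 0, "ry": 0, "rz": 0, "grip": 1}, {"tx": 0.149, "ty": -0.028, "tz": 0.03, "rx": 0, "ry": 0, "rz": 0, "grip": 1}, {"tx": 0.149, "ty": -0.028, "tz": 0.03, "rx": 0, "ry": 0, "rz": 0, "grip": 1}, {"tx": 0.149, "ty": -0.028, "tz": 0.03, "rx": 0, "ry": 0, "rz": 0, "grip": 1}, {"tx": 0, "ty": 0, "tz": 0, "rx": 0, "ry": 0, "rz": 0, "grip": 1}]}}

```text
time: 12.42
ee_pos: [627.3, -56.2, 154.4]
tcp_rot: [-0.027, 0.995, 0.093, -0.002]
contact_force: [0.2, 0.2, -0.8]
grip_width: 0.5
finger_force: 0.0
```

```bash
python3 - <<'E'
from h import *
h,q=st();print("to 25,5,70",(h.T@(np.array([25,5,70])-q)/150).round(3))
E
```

```text
t 12.42 tray tcp [ 25.2  10.  154.4] lean -0.1 side 3.1 yaw x 1.8
foremost [ 34.7  10.8 146.4] lowest z 146.4 q [ 0.73  0.59 -0.96  1.49  0.43  1.31 -1.64] F [ 0.2  0.2 -0.8] gap 0.5
to 25,5,70 [-0.003  0.064  0.56 ]
```

Call:
{"fn": "jog_arm", "kwargs": {"moves": [{"tx": 0, "ty": 0.006, "tz": 0.056, "rx": 0, "ry": 0, "rz": 0, "grip": 1}, {"tx": 0, "ty": 0.006, "tz": 0.056, "rx": 0, "ry": 0, "rz": 0, "grip": 1}, {"tx": 0, "ty": 0.006, "tz": 0.056, "rx": 0, "ry": 0, "rz": 0, "grip": 1}, {"tx": 0, "ty": 0.006, "tz": 0.056, "rx": 0, "ry": 0, "rz": 0, "grip": 1}, {"tx": 0, "ty": 0.006, "tz": 0.056, "rx": 0, "ry": 0, "rz": 0, "grip": 1}, {"tx": 0, "ty": 0.006, "tz": 0.056, "rx": 0, "ry": 0, "rz": 0, "grip": 1}, {"tx": 0, "ty": 0.006, "tz": 0.056, "rx": 0, "ry": 0, "rz": 0, "grip": 1}, {"tx": 0, "ty": 0.006, "tz": 0.056, "rx": 0, "ry": 0, "rz": 0, "grip": 1}, {"tx": 0, "ty": 0.006, "tz": 0.056, "rx": 0, "ry": 0, "rz": 0, "grip": 1}, {"tx": 0, "ty": 0.006, "tz": 0.056, "rx": 0, "ry": 0, "rz": 0, "grip": 1}]}}

```text
time: 13.25
ee_pos: [626.7, -63.6, 72.7]
tcp_rot: [-0.026, 0.995, 0.092, -0.001]
contact_force: [-0.2, 0.2, 1.4]
grip_width: 0.3
finger_force: 0.5
```

Call:
{"fn": "jog_arm", "kwargs": {"moves": [{"tx": 0, "ty": 0, "tz": 0.015, "rx": 0, "ry": 0, "rz": 0, "grip": 1}, {"tx": 0, "ty": 0, "tz": 0.015, "rx": 0, "ry": 0, "rz": 0, "grip": 1}, {"tx": 0, "ty": 0, "tz": 0.01, "rx": 0, "ry": 0, "rz": 0, "grip": 1}, {"tx": 0, "ty": 0, "tz": 0, "rx": 0, "ry": 0, "rz": 0, "grip": 1}]}}

```text
time: 13.58
ee_pos: [626.8, -63.1, 67.4]
tcp_rot: [-0.026, 0.995, 0.092, -0.001]
contact_force: [0.5, -0.8, 0.2]
grip_width: 0.5
finger_force: 0.0
```

Call:
{"fn": "jog_arm", "kwargs": {"moves": [{"tx": 0, "ty": 0, "tz": 0.013, "rx": 0, "ry": 0, "rz": 0, "grip": 1}, {"tx": 0, "ty": 0, "tz": 0.013, "rx": 0, "ry": 0, "rz": 0, "grip": 1}, {"tx": 0, "ty": 0, "tz": 0, "rx": 0, "ry": 0, "rz": 0, "grip": 1}]}}

```text
time: 13.83
ee_pos: [626.7, -63.0, 63.5]
tcp_rot: [-0.026, 0.995, 0.092, -0.001]
contact_force: [-0.6, -0.1, 0.3]
grip_width: 0.6
finger_force: 0.1
```

Call:
{"fn": "jog_arm", "kwargs": {"moves": [{"tx": 0, "ty": 0, "tz": 0.01, "rx": 0, "ry": 0, "rz": 0, "grip": 1}, {"tx": 0, "ty": 0, "tz": 0.01, "rx": 0, "ry": 0, "rz": 0, "grip": 1}, {"tx": 0, "ty": 0, "tz": 0, "rx": 0, "ry": 0, "rz": 0, "grip": 1}]}}

```text
time: 14.08
ee_pos: [626.9, -62.9, 62.5]
tcp_rot: [-0.025, 0.995, 0.092, -0.001]
contact_force: [-7.5, -2.3, 17.2]
grip_width: 0.1
finger_force: 8.6
```

```bash
python3 - <<'E'
from h import *
st();c=read_camera("scene")
cv2.imwrite("pics/s7.png",cv2.resize(c["frame"][210:360,320:520],None,fx=4,fy=4,interpolation=cv2.INTER_CUBIC))
E
```

```text
t 14.08 tray tcp [23.7  3.4 62.5] lean 0.1 side 2.9 yaw x 1.7
foremost [33.3  4.1 54.5] lowest z 54.4 q [ 0.71  0.67 -0.9   1.58  0.51  1.16 -1.68] F [-7.5 -2.3 17.2] gap 0.1
```

View pics/s7.png

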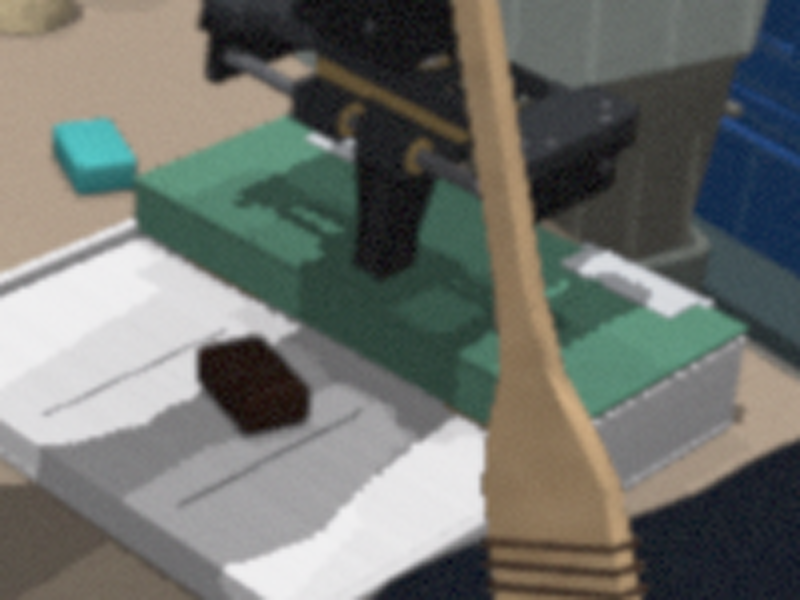

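The lid is shut: the green face is level at tip height 54 mm with a firm 17 N stop, the apron closes the front, and brown lies on the platform at (255,385). I'll lift off and hand in.

Call:
{"fn": "jog_arm", "kwargs": {"moves": [{"tx": 0, "ty": 0, "tz": -0.03, "rx": 0, "ry": 0, "rz": 0, "grip": 1}, {"tx": 0, "ty": 0, "tz": -0.1, "rx": 0, "ry": 0, "rz": 0, "grip": 1}, {"tx": 0, "ty": 0, "tz": -0.15, "rx": 0, "ry": 0, "rz": 0, "grip": 1}, {"tx": 0, "ty": 0, "tz": -0.15, "rx": 0, "ry": 0, "rz": 0, "grip": 1}, {"tx": 0, "ty": 0, "tz": -0.15, "rx": 0, "ry": 0, "rz": 0, "grip": 1}, {"tx": 0, "ty": 0, "tz": 0, "rx": 0, "ry": 0, "rz": 0, "grip": 1}, {"tx": 0, "ty": 0, "tz": 0, "rx": 0, "ry": 0, "rz": 0, "grip": 1}]}}

```text
time: 14.72
ee_pos: [628.2, -67.3, 149.5]
tcp_rot: [-0.026, 0.995, 0.092, 0.0]
contact_force: [-0.1, 0.4, -0.5]
grip_width: 0.4
finger_force: 0.0
```

```bash
python3 - <<'E'
from h import *
st();c=read_camera("scene");f=cv2.cvtColor(c["frame"],cv2.COLOR_BGR2HSV)
m=cv2.inRange(f,(65,60,40),(86,255,255));m[:,:330]=0;m[:220]=0
q=max(cv2.findContours(m,0,2)[0],key=cv2.contourArea)
print("lid bbox",cv2.boundingRect(q))
for y in(136,-136):print("shut edge px",proj(c,np.r_[T.T@np.array([-4,y])+O,54]))
for b in blocks(c,36,(340,255,420,330)):print(b[0],tr(b[2]).round(1))
print(close_job())
E
```

```text
t 14.72 tray tcp [ 24.3  -1.  149.5] lean 0.2 side 2.9 yaw x 1.7
foremost [ 33.8  -0.4 141.6] lowest z 141.5 q [ 0.74  0.59 -0.96  1.5   0.44  1.3  -1.63] F [-0.1  0.4 -0.5] gap 0.4
lid bbox (353, 239, 91, 76)
shut edge px [[355.20287996 253.17917479]]
shut edge px [[466.36301753 315.31861825]]
brn [-70.4 -11.1]
the job is handed in; nothing more can be done
None
```

I swept both yellow blocks into the box, left the brown block lying on the platform, shut the lid and handed the job in at about 15 s; the hand-in returned no verdict.

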